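Snap the orange die head onto the dough press

ROBOT

A 6-joint arm with a two-finger parallel gripper is mounted at the origin on a cart in front of the work surface, level with it; the furniture and walls round the work are solid. World frame = base frame: x ahead of the robot, y to its left, z up, the work surface at z = 0. Lengths are in m, angles in rad, forces in N, time in s.
With the tool pointing down it reaches from about 0.25 to 0.725 m from the base axis. Payload 4 kg.
Tool frame: the origin (TCP) lies at the very end of the fingers, on their centre line; the grasp point (between the pads) lies 19 mm behind it; z points along the fingers, y is the line along which they close (so a half turn about z gives the same grasp; the last joint's range is limited). The gripper opens to 85 mm and grips with 20 to 120 N. Pads are 22 mm wide; open, the fingers measure 114 mm over their backs; the gripper's body (76 mm by 85 mm) begins 54 mm behind the grasp point. The pads swing forward as they close: fully open they stand 13 mm farther back than shut.
Start: joints at [-1.32, 0.241, 0.005, 1.335, 0, 1.571], TCP at [0.124, -0.484, 0.231] pointing down, gripper open.
Joint ranges: [-2.72, 2.72], [-1.05, 1.87], [-1.09, 1.28], [-1.99, 2.15], [-1.42, 1.44], [-3.14, 3.14]. Speed limits (rad/s): [2.79, 2.79, 3.14, 3.14, 3.14, 3.14].

INTERFACE

Orientations are given as a unit quaternion [x, y, z, w].
In Python, from workcell import bot gives the robot as it stands.
- The arm moves only by the tool carry_out, never from a script. Its argument "increments" is one flat list of numbers, 5 for each row, row after row: the finger opening in cm, from 0 to 8.54, then the shift along the tool's x, y, z in cm, then the turn about the tool's z in rad. A call has exactly 5 rows; each row shifts and turns the commanded pose from where the row before left it, along the tool's axes as they then stand; what a row does not reach is not made up. A row lasts 1/8 s, in which the tool goes at most 62.5 mm and 10.7 degrees, less where a joint would pass 70% of its speed; a pose out of reach is approached as far as the arm can. A call with a gripper value outside its range is refused whole. The fingers move at their own pace and stop on an object; the grip force is fixed at half the most. Time passes only in rows, so rows that do not move let the fingers close, or fill a call up. It gives the time, the measured TCP pose, the force, the opening and the grip force at its end, in the units of the state.
- bot.get_obs(): the state, without advancing time (a new reading comes with each control period).
- bot.camera(name): name is "scene" or "top" or "wrist"; returns a dict with "pixels" (480x640x3 uint8, blue, green, red), "range_z" (480x640 float32, m along the optical axis (not along the pixel's ray), 0 where there is no reading), "mtx" (3x3 intrinsics, pixels), "eye" and "attitude" of the camera in the world. Camera axes: x right, y down, z forward; pixel columns grow to the right and rows downward; lengths in m; the calibration is good to about 2 mm. A picture is of the moment at which its call begins.
- bot.job_done(): hands the job in; it is judged then, once.
Trained networks look in a picture, given as the dict that the camera call returned (one of the last four; its "shot" number tells which), for a name from the list of things; names that differ only in an ending like _2 or _b are one class to them, and where a whole thing is asked for, a point or a joint stands for the part that bears it (a point fixed in the world has none). Each returns a list of dicts, best first, with "p" (0 to 1); they miss things now and then, are a little off and sometimes report something else, mostly with a low value. They report only what shows in the picture. A call takes as long as a camera call. They do not tell look-alikes from the thing itself.
- bot.find_in(picture, name): "xyz" ([x, y, z] in m, in the coordinates of the camera as it stood for that picture, good to about 4 mm: the middle of the surface that is visible of it).
- bot.regions_of(picture, name): "mask" (480x640 bool, what is visible of it).
- bot.place_of(picture, name): "xyz" ([x, y, z] in m, in the coordinates of the camera as it stood for that picture, good to about 4 mm: a listed point, or the origin of a listed thing).
The state is a dict: "clock": time; "joint_pos": joint angles; "joint_vel": joint speeds; "tau": joint torques, N m; "eef_pos": TCP position; "tool_rot": TCP orientation; "ft_force": force on the tool from outside, world axes, zero at the start; "ft_torque": the same for the moment, N m; "grip_width": finger opening in m; "grasp_force": force on a finger pad.
Only numpy, scipy, OpenCV 4.12 (cv2) and the standard library are available. Lean on these libraries where they do the work, as an engineer would, in place of code of your own. Each camera call takes 0.05 s, during which the arm holds its last target. There are 200 camera calls.

TASK

Fit the die head with the orange sleeve to the brass spigot of the dough press: pinch its two grip tabs together so that the sleeve is drawn fully back, keep it back while you push the head all the way home on the spigot, then let go so that the sleeve springs fully forward and locks. Leave the head with the blue sleeve where it is.

Things in the scene. Friction and masses are not known exactly. Their poses are not given: they have to be found in the camera images.
- orange_head: Loose die head, 0.2 kg, 50 x 44 x 80 mm: aluminium block, orange sliding sleeve round its front, two upright grip tabs. Origin: centre of underside; +x: way the mouth looks; z up. Bore along x at z=22, 26 mm square (flared to 34), from mouth x=26 to rear wall x=-15. Tabs 28 wide (y), z 44 to 80; outer faces at x=-25 (fixed) and x=+25 (orange). Fingertips at z 40 or more clear the spigot.
- orange_head_sleeve (a joint): How far the orange sleeve with the front tab is drawn back towards the head's -x, in m: 0 forward, 0.012 fully back. Pinching both tabs along x from 50 to 38 mm draws it back. Its spring pushes forward with 4 N at 0, 10 N at 0.012. Pawls in the bore let the spigot's rim pass only with the sleeve nearly fully back; released when home, they lock behind the rim (it then reads 0 to 0.002).
- spigot_nose (a point): Front end of the press's fixed brass spigot, on its axis, 60 mm above the table; +x runs level into the press, z up. From the nose: cone 8 to 13 mm wide, 8 long; rim 22 wide to x=12; neck 17 wide to x=26; shaft 22 wide to the barrel's face at x=80 (barrel top 98, green box 119 above table). Head home: its x along this x, its rear wall at the nose, so its origin at x=15, z=-22 mm.
- blue_head: The other die head, loose, of the same shape, size, origin and axes but with a blue sleeve. Leave it alone. Which head lies to the left varies.
Not all that is in view belongs to the job. Leave any turquoise look-alike of the orange_head alone.

How it is judged:
On the way, in this order (a step that is already met when the one before it is completed fails the run):
1. the orange sleeve is drawn back (9 mm or more) before the spigot's rim is past the pawls (value of joint orange_head_sleeve above 0.009 m and x of orange_head in the frame of spigot_nose below 0.003 m), for 0.1 s.
2. the head is pushed home on the spigot (within 6 mm) with its sleeve still drawn back (value of joint orange_head_sleeve above 0.008 m and x of orange_head in the frame of spigot_nose between 0.009 and 0.022 m and distance between orange_head and spigot_nose below 0.035 m), for 0.05 s.
At the end, for the whole second after the job is handed in: The orange-sleeved head sits on the spigot, home to within about 8 mm and in line within about 11 degrees, its sleeve sprung forward to within 3 mm, released and at rest (x of orange_head in the frame of spigot_nose between 0.007 and 0.022 m and distance between orange_head and spigot_nose below 0.035 m and angle between the x axis of orange_head and the x axis of spigot_nose, either way round below 0.2 rad and value of joint orange_head_sleeve below 0.003 m and linear speed of orange_head below 0.03 m/s); the robot touches nothing.
It fails at once if the blue-sleeved head is moved by more than 30 mm (distance of blue_head from where it was at the start of the episode above 0.03 m).
It also fails if it takes over 38 s, if anything falls off the work surface, if the arm or the gripper's body presses on something with over 40 N, if the wrist force passes 120 N, or if a joint passes its speed limit or range.

## Working session

There is one attempt and no reset: what is moved stays moved. The work goes in short steps, Python scripts to look and compute and a tool call to move; the robot and the scene stay as the last step left them, time stands still between calls to the robot, and variables do not carry over. Pictures are saved under pics/ and viewed, at most 10 in all, crops included, and the job is handed in when it is done.

Besides the shell and the picture viewer there is one more tool, called by a JSON object that holds its "method" and its "body", one argument or row to a line. carry_out: Moves the arm, as the interface text tells. Its arguments: {"type":"object","properties":{"increments":{"type":"array","items":{"type":"number"}}},"required":["increments"]}

```bash
mkdir -p pics; ls
cat > h.py <<'E'
import numpy as np,cv2
from scipy.spatial.transform import Rotation as R
from workcell import bot
def Rc(p):
    a=np.array(p["attitude"],float)
    return a if a.shape==(3,3) else R.from_quat(a).as_matrix()
def w(p,x): return Rc(p)@np.array(x)+np.array(p["eye"])
def cloud(p):
    z=p["range_z"];K=p["mtx"];v,u=np.mgrid[:480,:640]
    c=np.stack([(u-K[0,2])/K[0,0]*z,(v-K[1,2])/K[1,1]*z,z],-1)
    return c@Rc(p).T+np.array(p["eye"])
E
python3 - <<'E'
from h import *
np.set_printoptions(precision=4,suppress=True)
ims=[]
for n in ["scene","top"]:
    p=bot.camera(n);print(n,p["eye"],p["attitude"],p["mtx"][0,0]);ims.append(p["pixels"])
    for t in ["orange_head","blue_head","spigot_nose"]:
        for r in bot.place_of(p,t): print(t,r["p"],w(p,r["xyz"]), (p["mtx"]@r["xyz"]/r["xyz"][2])[:2])
    cv2.imwrite(f"pics/{n}0.png",p["pixels"])
print(bot.get_obs())
E
```

```text
pics
scene [0.1545 0.4896 0.5911] [-0.2386  0.8624 -0.4317  0.1143] 457.47302410889944
orange_head 0.97 [ 0.5131 -0.2971  0.0015] [357.6541 217.3669]
orange_head 0.75 [ 0.4927 -0.2117 -0.0041] [347.9548 241.664 ]
orange_head 0.75 [ 0.3854 -0.2298 -0.0015] [398.0415 252.5585]
blue_head 0.9 [ 0.5085 -0.1183 -0.0005] [319.3429 261.9497]
spigot_nose 0.74 [0.5263 0.0933 0.0632] [243.6083 300.1247]
top [ 0.3151 -0.0641  0.9189] [-0.6973  0.7111 -0.0724  0.0539] 478.09190997992545
orange_head 0.76 [ 0.5087 -0.2969  0.0045] [416.8858 211.7652]
orange_head 0.69 [ 0.3874 -0.229   0.003 ] [385.4037 274.2652]
orange_head 0.66 [ 0.504  -0.1134  0.003 ] [323.7535 215.8257]
orange_head 0.63 [ 0.501  -0.208   0.0025] [371.9124 216.5721]
blue_head 0.91 [ 0.5013 -0.1136  0.0047] [323.8822 216.9763]
spigot_nose 0.75 [0.5261 0.091  0.0619] [213.5669 199.2932]
{'clock': 0.4, 'joint_pos': array([-1.32  ,  0.2407,  0.0048,  1.3352,  0.    ,  1.5708]), 'joint_vel': array([ 0.0009, -0.0022,  0.0019, -0.0018, -0.0002,  0.002 ]), 'tau': array([ -0.0003, -37.1782,  25.2329,   0.0053,  -0.0001,  -0.    ]), 'eef_pos': array([ 0.1241, -0.4843,  0.2312]), 'tool_rot': array([ 0.9921,  0.1251, -0.    , -0.0002]), 'ft_force': array([-0.0508, -0.1892, -0.3769]), 'ft_torque': array([ 0.0151, -0.0024,  0.004 ]), 'grasp_force': 0.0, 'grip_width': 0.08523399778312203}
```

View pics/scene0.png

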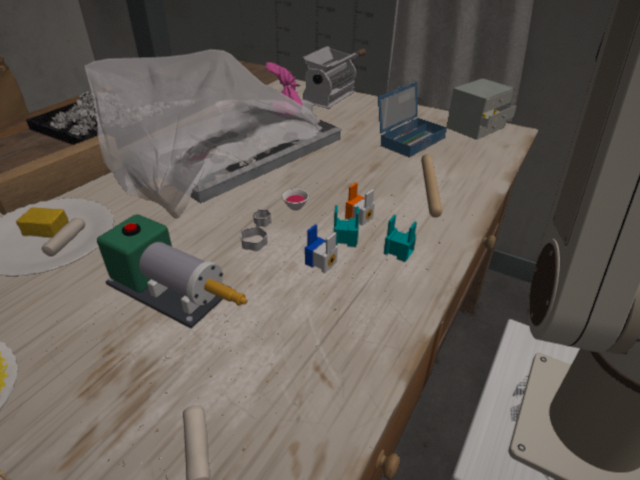

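View pics/top0.png

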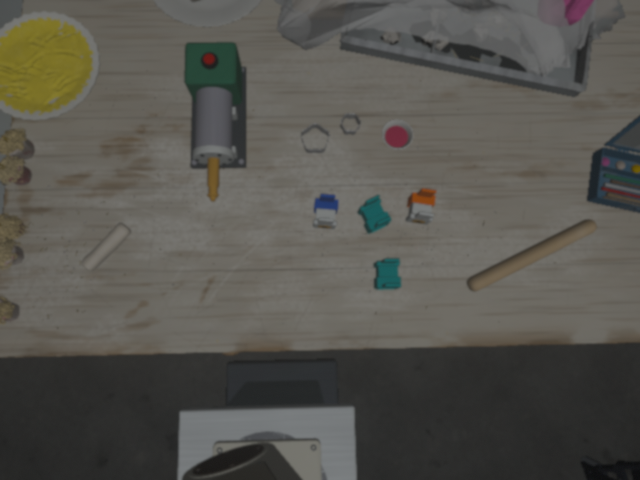

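The scene view shows the orange head at about (358,205), the blue head at (322,250) and two turquoise look-alikes at (347,227) and (400,240). The spigot nose is at (243,300). The top view shows orange at (422,205), blue at (326,211) and the nose at (213,199), with the press running up the image (+x world).

Run:
```python
from h import *
np.set_printoptions(precision=4,suppress=True)
for n in ["scene","top"]:
    p=bot.camera(n);c=cloud(p);hsv=cv2.cvtColor(p["pixels"],cv2.COLOR_BGR2HSV)
    near=lambda q,r:np.hypot(c[...,0]-q[0],c[...,1]-q[1])<r
    # spigot
    m=near((.56,.09),.045)&(c[...,2]>.045)&(c[...,2]<.09)&(abs(hsv[...,0].astype(int)-18)<10)&(hsv[...,1]>120)&(c[...,0]<.6)
    q=c[m]; print(n,"spigot n",m.sum(),q.min(0),q.max(0))
    for a in np.arange(.53,.6,.01):
        s=q[abs(q[:,0]-a)<.005]
        if len(s): print(a,len(s),np.median(s,0),s[:,1].min(),s[:,1].max(),s[:,2].max())
    m=near((.51,-.297),.045)&(c[...,2]>.012)
    o=m&(abs(hsv[...,0].astype(int)-10)<8)&(hsv[...,1]>130)
    for nm,k in (("all",m),("orange",o),("orange top",o&(c[...,2]>.06)),("grey top",m&~o&(c[...,2]>.06))):
        q=c[k]; print(nm,k.sum(),q.mean(0),q.min(0),q.max(0))
        if k.sum()>10: print(cv2.minAreaRect(q[:,:2].astype(np.float32)*1000))
```

```text
scene spigot n 486 [0.5226 0.0831 0.0542] [0.5999 0.1042 0.0728]
0.53 73 [0.5313 0.0958 0.0645] 0.08588403095577318 0.10318928485809814 0.07119246756629094
0.54 41 [0.5403 0.0968 0.0662] 0.08666880491871132 0.1012534277608712 0.06918895418165893
0.55 71 [0.55   0.0971 0.067 ] 0.08466298341923184 0.10282446894601771 0.07221809419101444
0.56 67 [0.5601 0.0975 0.0682] 0.08373934445776343 0.10372427111658239 0.07207022417248332
0.5700000000000001 61 [0.5699 0.0993 0.0682] 0.08527986893715472 0.10364411310008748 0.07169672400305582
0.5800000000000001 66 [0.5796 0.0981 0.0681] 0.08543715459068302 0.103702757415426 0.0728439055578125
0.5900000000000001 65 [0.5905 0.0978 0.0678] 0.08310883281316012 0.10381610134623931 0.07283145210921471
all 720 [ 0.5074 -0.2913  0.044 ] [ 0.4815 -0.3234  0.0121] [ 0.5378 -0.271   0.0811]
((508.98681640625, -296.8623352050781), (47.6934814453125, 51.942874908447266), 80.7573471069336)
orange 284 [ 0.527  -0.2931  0.0474] [ 0.483  -0.3234  0.0121] [ 0.5372 -0.275   0.0811]
((509.2615966796875, -296.3854064941406), (47.64260482788086, 50.47333908081055), 79.22
[... 1199 characters left out ...]
 [ 0.5388 -0.2726  0.0858]
((510.9089660644531, -297.9745178222656), (45.601192474365234, 51.21904754638672), 78.97659301757812)
orange 305 [ 0.527  -0.2986  0.0531] [ 0.5142 -0.3211  0.0193] [ 0.5364 -0.2774  0.0858]
((525.7166137695312, -299.4996032714844), (42.889163970947266, 18.457660675048828), 80.17142486572266)
orange top 77 [ 0.5312 -0.3008  0.0747] [ 0.5281 -0.3146  0.06  ] [ 0.5351 -0.2875  0.0858]
((532.095703125, -301.281982421875), (27.46784210205078, 5.226527214050293), 82.44511413574219)
grey top 115 [ 0.4974 -0.2944  0.0762] [ 0.4851 -0.3153  0.0604] [ 0.5368 -0.2804  0.0848]
((511.2193908691406, -297.9754943847656), (28.41672706604004, 50.82546615600586), 80.78410339355469)
```

{"method": "carry_out", "body": {
  "increments": [8.5,3,3,0,-0.18,8.5,4,3,0,-0.18,8.5,5,2,0,-0.18,8.5,5,1,0,-0.18,8.5,5,0,0,-0.18]
}}

```text
clock: 1.12
eef_pos: [0.3344, -0.434, 0.2307]
tool_rot: [0.837, 0.547, 0.0, 0.0]
ft_force: [1.0, 0.3, -0.8]
grip_width: 0.0849
grasp_force: 0.0
```

{"method": "carry_out", "body": {
  "increments": [8.5,0,0,0,-0.125,8.5,0,0,0,-0.125,8.5,4,4,1,0,8.5,4,4,1,0,8.5,4,4,1,0]
}}

```text
clock: 1.75
eef_pos: [0.4722, -0.3357, 0.2012]
tool_rot: [0.765, 0.644, 0.0, 0.0]
ft_force: [0.4, -1.0, 0.3]
grip_width: 0.0849
grasp_force: 0.0
```

{"method": "carry_out", "body": {
  "increments": [8.5,3,2.5,0,0,8.5,1.3,0.7,0,0,8.5,0,0,0,0,8.5,0,0,0,0,8.5,0,0,0,0]
}}

```text
clock: 2.38
eef_pos: [0.5088, -0.3007, 0.2016]
tool_rot: [0.765, 0.644, -0.0, 0.0]
ft_force: [-0.2, 0.4, 1.3]
grip_width: 0.085
grasp_force: 0.0
```

```bash
cat > wr.py <<'E'
from h import *
import sys
np.set_printoptions(precision=4,suppress=True)
o=bot.get_obs();print(o["eef_pos"],o["tool_rot"],o["clock"])
p=bot.camera("wrist");c=cloud(p);hsv=cv2.cvtColor(p["pixels"],cv2.COLOR_BGR2HSV)
print("eye",p["eye"])
for r in bot.place_of(p,"orange_head"): print(r["p"],w(p,r["xyz"]))
R0=R.from_quat(o["tool_rot"]).as_matrix()
t=(c-o["eef_pos"])@R0  # tool coords
m=(abs(hsv[...,0].astype(int)-10)<8)&(hsv[...,1]>130)&(p["range_z"]>0)&(np.hypot(t[...,0],t[...,1])<.06)
for k in (m,m&(c[...,2]>c[...,2][m].max()-.02)):
    print(k.sum(),"world",c[k].mean(0),c[k].max(0),"tool mean",t[k].mean(0),t[k].min(0),t[k].max(0))
    if k.sum()>9: print(cv2.minAreaRect(t[k][:,:2].astype(np.float32)*1000))
g=~m&(abs(t[...,0])<.05)&(abs(t[...,1])<.05)&(c[...,2]>.05)&(c[...,2]<.095)&(t[...,1]<.01)
if g.any(): print("grey tab",g.sum(),t[g].mean(0),t[g].min(0),t[g].max(0))
cv2.imwrite("pics/"+sys.argv[1],p["pixels"])
E
python3 wr.py w1.png
```

```text
[ 0.5088 -0.3007  0.2016] [ 0.7653  0.6437 -0.0001  0.0002] 2.375
eye [ 0.5204 -0.2328  0.3451]
0.91 [ 0.5003 -0.2064 -0.0002]
0.68 [ 0.3864 -0.2247  0.0009]
0.58 [ 0.5123 -0.2964 -0.0012]
1580 world [ 0.5273 -0.2978  0.0519] [ 0.5392 -0.278   0.0829] tool mean [0.006  0.0177 0.1497] [-0.0184  0.0073  0.1187] [0.025  0.0268 0.1906]
((3.3021106719970703, 16.949851989746094), (43.31368637084961, 19.4351806640625), 0.34562647342681885)
368 world [ 0.5326 -0.301   0.0784] [ 0.5372 -0.2889  0.0829] tool mean [0.0038 0.0234 0.1232] [-0.0102  0.0211  0.1187] [0.0162 0.0266 0.1387]
((2.9477529525756836, 23.5998477935791), (5.4526896476745605, 26.33565902709961), 88.69618225097656)
grey tab 443 [ 0.0041 -0.0191  0.1255] [-0.0113 -0.0226  0.1187] [ 0.0164 -0.0167  0.1516]
```

View pics/w1.png

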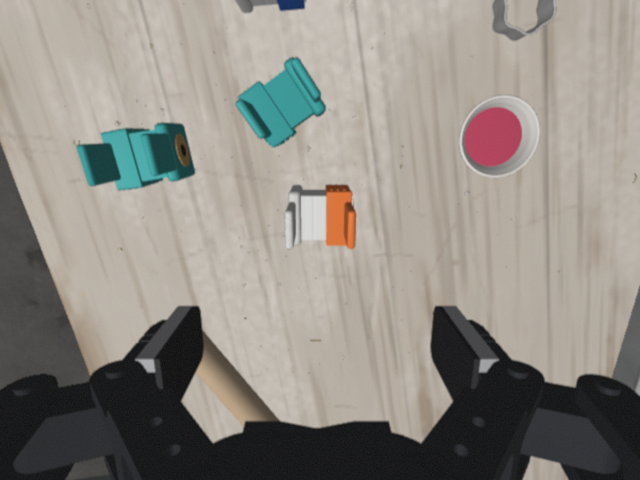

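{"method": "carry_out", "body": {
  "increments": [8.5,0.3,0.1,4,0,8.5,0,0,5,0,8.5,0,0,4,0,8.5,0,0,2.7,0,8.5,0,0,0,0]
}}

```text
clock: 3.1
eef_pos: [0.5089, -0.296, 0.0419]
tool_rot: [0.765, 0.644, -0.001, -0.003]
ft_force: [-0.4, 0.1, -0.5]
grip_width: 0.0851
grasp_force: 0.0
```

{"method": "carry_out", "body": {
  "increments": [3,0,0,0,0,3,0,0,0,0,3,0,0,0,0,3,0,0,0,0,3,0,0,0,0]
}}

```text
clock: 3.72
eef_pos: [0.5133, -0.2981, 0.0483]
tool_rot: [0.765, 0.644, 0.001, 0.003]
ft_force: [-1.8, 0.3, 11.1]
grip_width: 0.0345
grasp_force: 63.3
```

```bash
python3 wr.py w2.png
```

```text
[ 0.5133 -0.2981  0.0483] [0.7646 0.6445 0.0009 0.0031] 3.725
eye [ 0.524  -0.2297  0.1916]
0.83 [ 0.5212 -0.2972 -0.0023]
0.67 [ 0.5008 -0.2101  0.0005]
0.65 [ 0.3867 -0.2251  0.0048]
6760 world [ 0.524  -0.2948  0.0501] [ 0.5354 -0.277   0.0845] tool mean [ 0.0051  0.01   -0.0018] [-0.0228 -0.0009 -0.0361] [0.0219 0.0196 0.0457]
((-0.3612499237060547, 9.576452255249023), (20.37522315979004, 44.74379348754883), 89.34236907958984)
1547 world [ 0.5289 -0.2979  0.0768] [ 0.5343 -0.2877  0.0845] tool mean [ 0.0028  0.0155 -0.0284] [-0.0146  0.0135 -0.0361] [ 0.0132  0.0196 -0.0161]
((-0.6580333709716797, 15.735689163208008), (27.784500122070312, 5.966858386993408), 4.653655529022217)
grey tab 4758 [ 0.0043 -0.0188 -0.0296] [-0.0154 -0.045  -0.047 ] [ 0.0136 -0.0117 -0.0018]
```

View pics/w2.png

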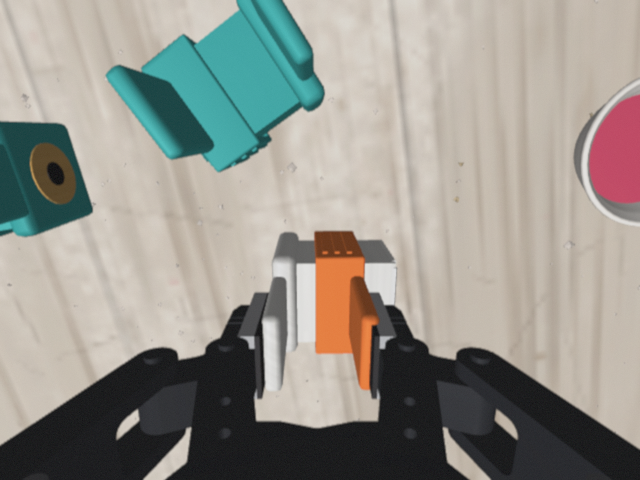

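The wrist view shows the head pinched: the orange sleeve is drawn back and the tabs at (275,340) and (365,340) are between the pads. Next I lift it, turn it and carry it over.

{"method": "carry_out", "body": {
  "increments": [3,0,0,-3,0,3,0,0,-4,0,3,0,0,-4,0,3,0,0,0,-0.085,3,0,0,0,-0.085]
}}

```text
clock: 4.45
eef_pos: [0.5118, -0.297, 0.1561]
tool_rot: [0.706, 0.708, 0.0, 0.001]
ft_force: [-0.5, 0.2, -3.5]
grip_width: 0.0348
grasp_force: 62.0
```

{"method": "carry_out", "body": {
  "increments": [3,4,-0.7,0,0,3,5,-0.7,0,0,3,5,-0.7,0,0,3,5,-0.7,0,0,3,5,-0.7,0,0]
}}

```text
clock: 5.08
eef_pos: [0.4761, -0.0552, 0.1552]
tool_rot: [0.707, 0.707, 0.001, 0.001]
ft_force: [0.6, -0.8, -2.4]
grip_width: 0.0343
grasp_force: 62.0
```

{"method": "carry_out", "body": {
  "increments": [3,5,-0.5,0,0,3,5,-0.5,0,0,3,3.5,0,0,0,3,1.5,0,0,0,3,0,0,0,0]
}}

```text
clock: 5.7
eef_pos: [0.4664, 0.0936, 0.1547]
tool_rot: [0.707, 0.708, 0.0, 0.0]
ft_force: [1.2, -0.6, -2.9]
grip_width: 0.0342
grasp_force: 62.0
```

```bash
cat > sp.py <<'E'
from h import *
import sys
np.set_printoptions(precision=4,suppress=True)
o=bot.get_obs();print(o["eef_pos"],o["tool_rot"],o["clock"],o["grip_width"])
for n in ("wrist","scene","top"):
    p=bot.camera(n);c=cloud(p);hsv=cv2.cvtColor(p["pixels"],cv2.COLOR_BGR2HSV);h=hsv[...,0].astype(int)
    print("==",n)
    for t in("orange_head","spigot_nose"):
        for r in bot.place_of(p,t)[:2]: print(t,r["p"],w(p,r["xyz"]))
    e=o["eef_pos"]; nr=(abs(c[...,0]-e[0])<.06)&(abs(c[...,1]-e[1])<.05)&(c[...,2]<e[2]+.06)
    m=(abs(h-10)<6)&(hsv[...,1]>150)&nr&(c[...,2]>e[2]-.06)
    if m.sum()>9: q=c[m];print("orange",m.sum(),np.percentile(q,[1,50,99],axis=0))
    m=(abs(h-18)<8)&(hsv[...,1]>120)&(c[...,0]>.515)&(c[...,0]<.6)&(abs(c[...,1]-.091)<.03)&(c[...,2]>.045)&(c[...,2]<.085)
    if m.sum()>9:
        q=c[m];print("spigot",m.sum(),np.percentile(q,[1,50,99],axis=0))
        for a in (.545,.565,.585):
            s=q[abs(q[:,0]-a)<.01]
            if len(s)>9: print(a,np.percentile(s[:,1],[2,98]),s[:,1].mean(),np.percentile(s[:,2],98))
    cv2.imwrite(f"pics/{n}{sys.argv[1]}.png",p["pixels"])
E
python3 sp.py A
```

```text
[0.4664 0.0936 0.1547] [0.7065 0.7077 0.0001 0.0004] 5.7 0.034203761196784414
== wrist
spigot_nose 0.62 [0.5243 0.092  0.0623]
orange 6656 [[0.4659 0.0724 0.1154]
 [0.4773 0.101  0.1513]
 [0.4847 0.1152 0.1876]]
spigot 3572 [[0.5255 0.0841 0.062 ]
 [0.5649 0.0946 0.0697]
 [0.5992 0.1023 0.0728]]
0.545 [0.0853 0.1015] 0.09414027522819093 0.07212659255774868
0.565 [0.0843 0.1022] 0.09442153979584679 0.07270746604285055
0.585 [0.0841 0.1023] 0.09435239519305505 0.07278717637797029
== scene
orange_head 0.69 [0.4715 0.0879 0.1066]
orange_head 0.65 [ 0.3852 -0.2274 -0.0009]
spigot_nose 0.96 [0.5226 0.0936 0.065 ]
orange 706 [[0.4641 0.076  0.1095]
 [0.4786 0.1026 0.15  ]
 [0.4842 0.1144 0.1872]]
spigot 482 [[0.5237 0.0855 0.0576]
 [0.5619 0.0972 0.067 ]
 [0.599  0.1037 0.0714]]
0.545 [0.0865 0.1029] 0.09614005825367368 0.0705000039142729
0.565 [0.0857 0.1037] 0.09701898349300972 0.07122147801738854
0.585 [0.0859 0.1029] 0.09670598047557027 0.07119065099486882
== top
orange_head 0.8 [0.4637 0.0912 0.1075]
orange_head 0.73 [ 0.4969 -0.2093  0.0012]
spigot_nose 0.96 [0.5245 0.089  0.0625]
orange 127 [[0.4659 0.0686 0.1343]
 [0.4731 0.0768 0.151 ]
 [0.483  0.0893 0.1614]]
spigot 348 [[0.5267 0.0829 0.0649]
 [0.5658 0.091  0.0706]
 [0.5991 0.1007 0.0752]]
0.545 [0.085  0.0984] 0.09148051875569312 0.07298294164977266
0.565 [0.0841 0.1004] 0.09121220749685492 0.07383883072891519
0.585 [0.0828 0.1008] 0.09129153100967406 0.07520058660301093
```

View pics/wristA.png

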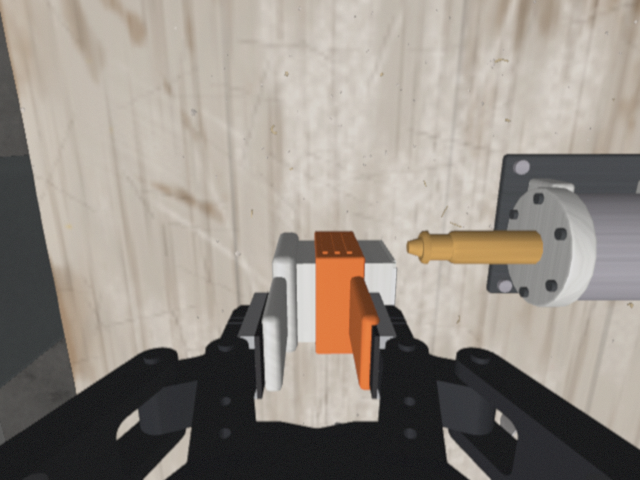

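The wrist view shows the head at (340,300) with its mouth facing the brass nose at (410,247), which lies along the tool's +y. Next I lower it to the spigot's height.

{"method": "carry_out", "body": {
  "increments": [3,-0.1,0,2.5,0,3,0,0,2.5,0,3,0,0,1.8,0,3,0,0,0,0,3,0,0,0,0]
}}

```text
clock: 6.78
eef_pos: [0.4669, 0.0923, 0.087]
tool_rot: [0.707, 0.707, 0.0, 0.0]
ft_force: [0.0, 0.2, -2.4]
grip_width: 0.0347
grasp_force: 62.0
```

```bash
python3 sp.py B; python3 -c "
import cv2
a=cv2.imread('pics/sceneB.png')[230:350,160:320];b=cv2.imread('pics/wristB.png')
cv2.imwrite('pics/catB.png',cv2.vconcat([cv2.resize(a,(533,400),interpolation=cv2.INTER_CUBIC)]))"
```

```text
[0.4669 0.0923 0.087 ] [0.7072 0.707  0.0004 0.0003] 6.775 0.034689493065633785
== wrist
orange_head 0.78 [0.4705 0.0935 0.0379]
spigot_nose 0.56 [0.5246 0.092  0.0633]
orange 6661 [[0.4664 0.0709 0.0479]
 [0.4778 0.0995 0.0836]
 [0.4852 0.1138 0.1199]]
spigot 7116 [[0.5248 0.084  0.0607]
 [0.5645 0.0954 0.0694]
 [0.5994 0.1028 0.0728]]
0.545 [0.0855 0.1019] 0.09471745331909703 0.07208211808423069
0.565 [0.0843 0.1026] 0.09511202334797716 0.07272441784236146
0.585 [0.0843 0.1028] 0.0951885064878088 0.07268673753444986
== scene
orange_head 0.91 [ 0.3856 -0.2269  0.0017]
orange_head 0.71 [0.4733 0.0915 0.0376]
spigot_nose 0.76 [0.5203 0.0932 0.0638]
orange 619 [[0.4651 0.0729 0.0426]
 [0.4792 0.1023 0.083 ]
 [0.4847 0.1147 0.1211]]
spigot 481 [[0.5233 0.0847 0.0575]
 [0.5618 0.097  0.0669]
 [0.5986 0.1035 0.0715]]
0.545 [0.086  0.1027] 0.09585505820705069 0.07024496483602301
0.565 [0.0853 0.1031] 0.09679541574069954 0.07183774945215897
0.585 [0.0853 0.1031] 0.09669387288427388 0.07129335889384547
== top
orange_head 0.66 [ 0.499  -0.2082  0.0034]
orange_head 0.66 [ 0.3851 -0.2288  0.003 ]
spigot_nose 0.93 [0.5238 0.0904 0.0611]
orange 82 [[0.4661 0.069  0.0709]
 [0.4738 0.075  0.0831]
 [0.4831 0.0846 0.0877]]
spigot 314 [[0.5305 0.0829 0.0643]
 [0.5698 0.0907 0.0709]
 [0.5994 0.1011 0.0751]]
0.545 [0.0847 0.0969] 0.09017821656314547 0.07298931251839336
0.565 [0.0839 0.1006] 0.09121093505741948 0.07520198956430339
0.585 [0.0828 0.1011] 0.09129057390373276 0.07440267355523861
```

View pics/wristB.png

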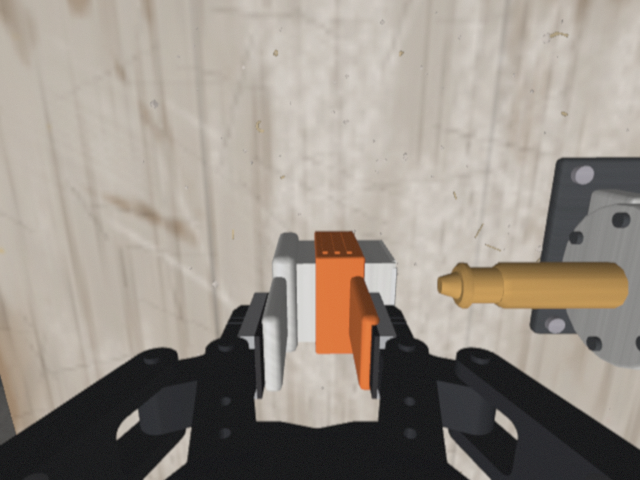

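View pics/catB.png

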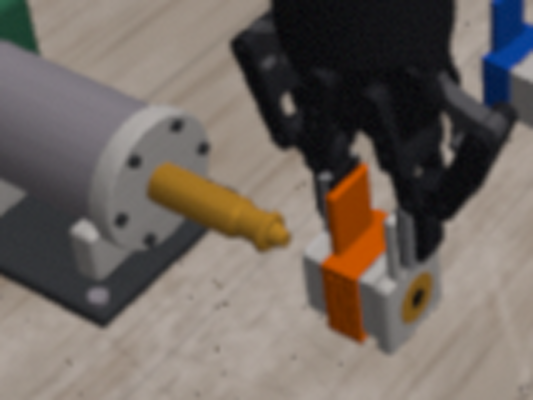

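The wrist view shows the mouth in line with the nose (spigot axis around row 286). The scene crop shows the head level with the spigot. Next I push on.

{"method": "carry_out", "body": {
  "increments": [3,0.05,1,0,0,3,0,1,0,0,3,0,1,0,0,3,0,0.7,0,0,3,0,0,0,0]
}}

```text
clock: 7.85
eef_pos: [0.5039, 0.0928, 0.0861]
tool_rot: [0.707, 0.707, 0.0, 0.0]
ft_force: [-0.6, 0.4, -3.1]
grip_width: 0.0348
grasp_force: 62.0
```

{"method": "carry_out", "body": {
  "increments": [3,0,0.5,0,0,3,0,0.5,0,0,3,0,0.5,0,0,3,0,0.5,0,0,3,0,0.3,0,0]
}}

```text
clock: 8.48
eef_pos: [0.5267, 0.0928, 0.0863]
tool_rot: [0.707, 0.707, 0.0, 0.0]
ft_force: [0.6, 0.6, -3.0]
grip_width: 0.0346
grasp_force: 62.0
```

{"method": "carry_out", "body": {
  "increments": [3,0,0.4,0,0,3,0,0.2,0,0,3,0,0.2,0,0,3,0,0.2,0,0,3,0,0,0,0]
}}

```text
clock: 9.1
eef_pos: [0.5334, 0.0927, 0.0858]
tool_rot: [0.707, 0.707, -0.002, -0.002]
ft_force: [-6.4, 0.9, 2.5]
grip_width: 0.0346
grasp_force: 63.2
```

```bash
python3 sp.py C | grep -v "^0.5"
```

```text
[0.5334 0.0927 0.0858] [ 0.707   0.7072 -0.0021 -0.0021] 9.1 0.03462489155337328
== wrist
orange_head 0.61 [0.5396 0.0932 0.0336]
orange 6649 [[0.5328 0.0714 0.0465]
 [0.5443 0.1002 0.0823]
 [0.5518 0.1143 0.1186]]
spigot 7378 [[0.5332 0.0718 0.0494]
 [0.5464 0.0972 0.0729]
 [0.5993 0.1142 0.0834]]
== scene
orange_head 0.96 [0.5381 0.0895 0.0406]
orange_head 0.89 [ 0.3883 -0.2261 -0.0005]
orange 572 [[0.5305 0.0798 0.0415]
 [0.5455 0.1025 0.0818]
 [0.5512 0.1148 0.119 ]]
spigot 447 [[0.5313 0.0823 0.0471]
 [0.5456 0.1023 0.0698]
 [0.5994 0.1147 0.0841]]
== top
orange_head 0.74 [ 0.4967 -0.2099  0.0032]
orange_head 0.72 [0.5343 0.0921 0.0365]
orange 110 [[0.5325 0.0689 0.0651]
 [0.541  0.0779 0.0824]
 [0.5495 0.0885 0.0959]]
spigot 96 [[0.5323 0.0688 0.0586]
 [0.5399 0.0776 0.0821]
 [0.5496 0.0886 0.0848]]
```

{"method": "carry_out", "body": {
  "increments": [3.8,0,0.2,0,0,4.1,0,0.2,0,0,4.4,0,0.1,0,0,4.7,0,0.1,0,0,5.0,0,0,0,0]
}}

```text
clock: 10.18
eef_pos: [0.5406, 0.0926, 0.0855]
tool_rot: [0.707, 0.707, -0.001, -0.001]
ft_force: [-4.8, 0.2, -1.6]
grip_width: 0.0501
grasp_force: 4.8
```

```bash
python3 sp.py D | grep -v "^0.5"
```

```text
[0.5406 0.0926 0.0855] [ 0.7071  0.7071 -0.0014 -0.0011] 10.175 0.05009204960832077
== wrist
orange_head 0.93 [0.5349 0.0942 0.0358]
orange 7549 [[0.5447 0.0718 0.0469]
 [0.5574 0.0991 0.0835]
 [0.565  0.1148 0.1194]]
spigot 7132 [[0.545  0.0718 0.0499]
 [0.5576 0.0981 0.0788]
 [0.5993 0.1147 0.0843]]
== scene
orange_head 0.79 [ 0.495  -0.2084 -0.0049]
orange 626 [[0.5426 0.0731 0.0434]
 [0.5575 0.101  0.0824]
 [0.5656 0.1156 0.1189]]
spigot 482 [[0.5431 0.0727 0.0463]
 [0.5567 0.1022 0.0706]
 [0.5989 0.1157 0.0844]]
== top
orange_head 0.73 [0.5326 0.0921 0.0387]
orange_head 0.71 [ 0.4958 -0.2079  0.0018]
orange 102 [[0.5441 0.0698 0.0732]
 [0.5527 0.0779 0.0831]
 [0.5619 0.0905 0.0928]]
spigot 83 [[0.5452 0.0697 0.0713]
 [0.5527 0.0779 0.0828]
 [0.5622 0.0906 0.0848]]
```

View pics/wristD.png

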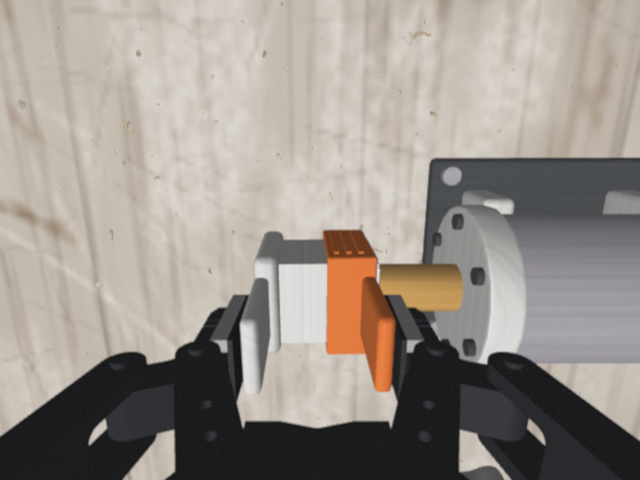

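The wrist view shows the sleeve forward, with the orange tab at (378,335) now about 12 mm further on, and the head home. Next I open the fingers and back off upward.

{"method": "carry_out", "body": {
  "increments": [5.8,0,0,0,0,6.6,0,-0.2,0,0,7.2,0,-0.1,0,0,7.2,0,0,0,0,7.2,0,0,0,0]
}}

```text
clock: 11.25
eef_pos: [0.5395, 0.0928, 0.0864]
tool_rot: [0.707, 0.707, 0.0, 0.0]
ft_force: [1.0, 1.1, -0.3]
grip_width: 0.0722
grasp_force: 0.0
```

{"method": "carry_out", "body": {
  "increments": [7.2,0,0,-2,0,7.2,0,0,-4,0,7.2,0,0,-5,0,7.2,0,0,-3,0,7.2,0,0,0,0]
}}

```text
clock: 11.88
eef_pos: [0.5412, 0.0931, 0.2294]
tool_rot: [0.707, 0.707, 0.003, 0.002]
ft_force: [-1.4, -0.2, -0.3]
grip_width: 0.072
grasp_force: 0.0
```

```bash
sed -i 's/c\[...,2\]>e\[2\]-.06/c[...,2]>.03/;s/^    e=o.*; nr/    e=[.54,.0927,.086]; nr/' sp.py; python3 sp.py E | grep -v "^0.5"
```

```text
[0.5412 0.0931 0.2294] [0.7071 0.7071 0.0027 0.0019] 11.875 0.07197673245120377
== wrist
orange_head 0.77 [0.5379 0.0928 0.0362]
spigot_nose 0.49 [0.5379 0.0968 0.0345]
orange 1735 [[0.5454 0.0717 0.0512]
 [0.5563 0.0964 0.0834]
 [0.5652 0.1144 0.1195]]
spigot 1986 [[0.5461 0.072  0.056 ]
 [0.5589 0.0953 0.0789]
 [0.5993 0.1142 0.0845]]
== scene
orange_head 0.75 [0.5369 0.0924 0.0376]
orange_head 0.69 [ 0.3863 -0.2301  0.001 ]
orange 602 [[0.5428 0.0728 0.0425]
 [0.5577 0.1011 0.0823]
 [0.5637 0.1153 0.1177]]
spigot 477 [[0.5433 0.0724 0.0463]
 [0.5568 0.1021 0.0706]
 [0.5988 0.1154 0.0844]]
== top
orange_head 0.93 [ 0.386  -0.2259  0.0031]
orange_head 0.92 [ 0.4956 -0.208   0.0011]
orange 323 [[0.5454 0.0699 0.0773]
 [0.5582 0.0905 0.0848]
 [0.5642 0.1119 0.1201]]
spigot 284 [[0.5454 0.0698 0.0664]
 [0.5585 0.0907 0.0816]
 [0.5998 0.1135 0.0848]]
```

View pics/wristE.png

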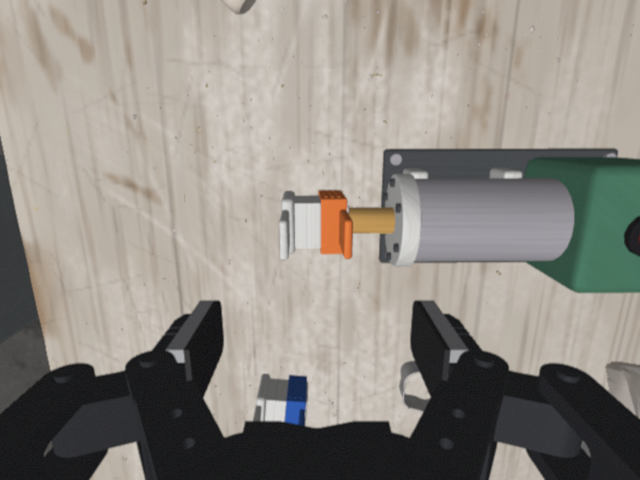

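The wrist view shows the head seated on the spigot at (317,222), in line, with the sleeve forward and the gripper clear of it. I'm handing the job in.

```bash
python3 -c "
from workcell import bot
print(bot.job_done())"
```

```text
the job is handed in; nothing more can be done
None
```

The orange-sleeved head was pushed home on the spigot with its sleeve held back, and the sleeve sprang forward when I let go; the last pictures show it seated and in line, the gripper is clear, and I handed the job in at about 12 s (no verdict was returned).

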